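# Load a sample jar on the narrow rest and close it with the slotted keeper bar

### The arm

A 6-joint arm with a two-finger parallel gripper is mounted at the origin on the work surface. World frame = base frame: x ahead of the robot, y to its left, z up, the work surface at z = 0. Lengths are in m, angles in degrees, forces in N, time in s.
With the tool pointing down it reaches from about 0.375 to 0.9 m from the base axis. Payload 3.1 kg.
Tool frame: the origin (TCP) lies on the centre line of the jaws, within the pads' length; the fingertips stand 19 mm ahead of it and the grasp point (between the pads) is the TCP; z points along the fingers, y is the direction in which the jaws open and shut (so a half turn about z gives the same grasp; the last joint's range is limited). The gripper opens to 87 mm and grips with 3 to 60 N. Pads are 19 mm wide; open, the fingers measure 117 mm over their backs; the gripper's body (75 mm by 190 mm) begins 51 mm behind the grasp point.
Start: joints at [60.991, 30.224, 82.088, -0, 67.689, -10.227], TCP at [0.201, 0.592, 0.242] pointing down, gripper open.
Joint ranges: [-176.69, 176.69], [-43.24, 126.21], [12.49, 139.97], [-82, 262], [0, 151.66], [-163.58, 163.58]. Speed limits (degrees/s): [159.86, 159.86, 180, 180, 180, 180].

### API

Orientations are given as a 3x3 rotation matrix whose columns are the frame's x, y, z axes.
In Python, from rig import bot gives the robot as it stands.
- The arm moves only by the tool carry_out, never from a script. Its argument "targets" is a list of rows, each a list of 6 numbers: the shift along the tool's x, y, z each as a share of 200 mm, from -1 to 1, then the turn, a rotation vector about the tool's x, y, z each as a share of pi/2 rad, from -1 to 1. In form: [[dx, dy, dz, ax, ay, az], ...]. A call has 1 to 20 rows; each row is the pose to reach, as a shift and turn from the pose measured when the call began, along the tool's axes at that moment; what a row does not reach only later rows make up. A row lasts 1/8 s, in which the tool goes at most 62.5 mm and 10.7 degrees, less where a joint would pass 70% of its speed; a pose out of reach is approached as far as the arm can. A call with a number of a shift or a turn outside -1 to 1 is refused whole. A call with a gripper value outside its range is refused whole. "jaw" is the gripper's target within -1 to 1 (fully open at 1, half-way at 0, shut at -1), set as the call begins (left out, the last holds). The fingers move at their own pace and stop on an object; the grip force is fixed at half the most. Time passes only in rows, so rows that repeat a pose let the fingers close. It gives the time, the measured TCP pose, the force and the opening at its end, in the units of the state.
- bot.read_state(): the state, without advancing time (a new reading comes with each control period).
- bot.capture(name): name is "scene" or "top" or "wrist"; returns the picture (384x512x3 uint8, blue, green, red); there is no depth.
- bot.camera_info(name): a dict with "camera_matrix" (3x3 intrinsics, pixels), "k1" (the pictures are not rectified: a ray, as slopes to the right and down, at radius r is drawn at 1 + k1 r^2 times it, then the intrinsics apply), "view" (4x4, takes a point from world to camera coordinates); the wrist camera has in their place "mount" (4x4, takes a point from camera to tool coordinates, whose origin is the TCP and whose axes are the flange's). Camera axes: x right, y down, z forward; pixel columns grow to the right and rows downward; lengths in m; the calibration is good to about 2 mm. A picture is of the moment at which its call begins: read the wrist's pose just before it. camera_info takes no time and is no camera call.
- bot.hand_in(): hands the job in, once; it reports no verdict.
The state is a dict: "time_s": time; "joint_positions": joint angles; "qvel": joint speeds; "tau": joint torques, N m; "position": TCP position; "tcp_rot": TCP orientation; "force": force on the tool from outside, world axes, zero at the start; "moment": the same for the moment, N m; "opening": opening from 0.0 (shut) to 1.0 (fully open).
Only numpy, scipy, OpenCV 4.12 (cv2) and the standard library are available. Lean on these libraries where they do the work, as an engineer would, in place of code of your own. Each camera call takes 0.05 s, during which the arm holds its last target.

### The job

Slide the wide sample jar, without lifting it or tipping it, off the loading shelf and along the neck until it stands centred on the small round rest. Then close the stage behind it: set the steel keeper bar on the two posts with its slots facing the studs and slide it sideways under the stud heads until both slots are fully home on their studs and it lies flat on the posts. Do not disturb the beaker, the wrench or the small glass jar.

Things in the scene. Friction and masses are not known exactly. Their poses are not given: they have to be found in the camera images.
- stage: Fixed steel sample stage. Origin on the bench under the round rest's centre; z up; +y is the loading direction. Its jar track is flush, 60 mm above the bench: a shelf 136 mm wide (x) from y = -250 to -75 mm, then a neck 40 mm wide without side walls, leading to the rest at x = y = 0. Base plate 220 x 330 x 8 mm.
- rest (a point): Centre of the top face of the round rest, 64 mm diameter, 60 mm above the bench, axes as the stage. Narrower than the jar, and nothing stops the jar at its far end.
- stud_a (a point): Stud on the stage's -x side (stage x = -85, y = -85 mm), its axis at its foot, on the post top 85 mm above the bench. Neck 8 mm diameter and free 11 mm high under a round head 20 mm diameter, 4 mm thick. Its post is a block 24 mm wide (x) reaching from stage y = -140 to -70 mm, with a flat top.
- stud_b (a point): The same on the stage's +x side (stage x = +85, y = -85 mm): stud and post alike.
- jar_mid (a point): Closed sample jar, grey plastic with white lid and paper band, round, 92 mm diameter (lid 90 mm), 75 mm high, 0.3 to 0.6 kg, standing on the loading shelf. Point on its axis half-way up (37.5 mm above its underside); z is the jar's axis. Too wide for most grippers.
- bar_grip (a point): Keeper bar: flat steel, 210 long (its x) x 34 (y) x 5 mm, 0.25 kg, flat on the bench. Upright black tab in its middle, 16 (x) x 24 (y) mm, top 50 mm above the underside; this point is in the tab, 30 mm above the underside. Two slots 14 mm wide at x = -85 and +85, open at the long +y edge, 22 mm deep. On the stage, its axes point as the stage's, slots towards the rest.
- slot_a (a point): Where the stud's axis is when the bar's -x slot is fully home, on the bar's underside: bar x = -85 mm, y = -1 mm from bar_grip.
- slot_b (a point): The same for the +x slot: bar x = +85 mm, y = -1 mm.
- beaker: Bystander: white plastic beaker with a handle, 90 mm diameter, 110 mm high; origin under its centre.
- wrench: Bystander: wrench lying on the bench; origin under its middle.
- vial: Bystander: small amber glass jar, 56 mm diameter, 80 mm high; origin under its centre.
There are look-alikes about, which are no part of the job. Several things look just like the part that bears bar_grip: the one meant starts nearest to the robot's base.

How it is judged:
By the outcome, as a careful person would: the job done as asked, in the order asked, and still so for the second after the job is handed in, with the robot touching nothing.
It also fails if it takes over 70 s, if anything falls off the work surface, if the arm or the gripper's body presses on something with over 40 N, if the wrist force passes 120 N, or if a joint passes its speed limit or range.

## Working session

There is one attempt and no reset: what is moved stays moved. The work goes in short steps, Python scripts to look and compute and a tool call to move; the robot and the scene stay as the last step left them, time stands still between calls to the robot, and variables do not carry over. Pictures are saved under pics/ and viewed, and the job is handed in when it is done.

Besides the shell and the picture viewer there is one more tool, called after "Emit:" as name(argument=value, ...) on one line, values as JSON. carry_out: Moves the arm, as the interface text tells. Shift numbers are shares of 200 mm and turn numbers shares of pi/2 rad, none past 1 either way. Its arguments: {"type":"object","properties":{"targets":{"type":"array"},"jaw":{"type":"number"}},"required":["targets"]}

```bash
ls; mkdir -p pics
python3 - <<'E'
from rig import bot
import cv2, numpy as np
np.set_printoptions(precision=4,suppress=True)
s=bot.read_state(); print(s)
for n in ("scene","top","wrist"):
    im=bot.capture(n); cv2.imwrite(f"pics/{n}0.png",im); print(n,bot.camera_info(n))
E
```

```text
pics
{'time_s': 0.0, 'joint_positions': array([ 60.9906,  30.2803,  82.157 ,  -0.0015,  67.6893, -10.2295]), 'qvel': array([-0.0166,  0.0313,  0.0699,  0.0309,  0.0028, -0.0164]), 'tau': array([ -0.0011, -44.0038, -17.6597,   0.0634,   0.0581,  -0.0002]), 'position': array([0.2009, 0.5911, 0.2406]), 'tcp_rot': array([[-0.9468,  0.3219, -0.0011],
       [ 0.3219,  0.9468, -0.0019],
       [ 0.0004, -0.0022, -1.    ]]), 'force': array([ 0.5811, -0.4461, -0.7803]), 'moment': array([-0.0116,  0.0114,  0.0008]), 'opening': 0.9967734246546345}
scene {'camera_matrix': array([[479.6026,   0.    , 258.1201],
       [  0.    , 479.6026, 197.483 ],
       [  0.    ,   0.    ,   1.    ]]), 'k1': 0.02275004999210458, 'view': array([[ 0.467 ,  0.8842, -0.0127, -0.3847],
       [ 0.5244, -0.2885, -0.8011, -0.1943],
       [-0.712 ,  0.3674, -0.5983,  2.2821],
       [ 0.    ,  0.    ,  0.    ,  1.    ]])}
top {'camera_matrix': array([[380.1728,   0.    , 254.9056],
       [  0.    , 380.1728, 188.5626],
       [  0.    ,   0.    ,   1.    ]]), 'k1': 0.03851312647500953, 'view': array([[-0.0457, -0.999 , -0.0025,  0.1502],
       [-0.9784,  0.0453, -0.2016,  0.5813],
       [ 0.2015, -0.0068, -0.9795,  1.2949],
       [ 0.    ,  0.    ,  0.    ,  1.    ]])}
wrist {'camera_matrix': array([[344.9012,   0.    , 256.8161],
       [  0.    , 344.9012, 189.149 ],
       [  0.    ,   0.    ,   1.    ]]), 'k1': -0.027730355511445967, 'mount': array([[ 0.001 , -0.9704, -0.2416,  0.0658],
       [ 1.    ,  0.001 ,  0.0001, -0.0014],
       [ 0.0001, -0.2416,  0.9704, -0.1436],
       [ 0.    ,  0.    ,  0.    ,  1.    ]])}
```

View pics/scene0.png

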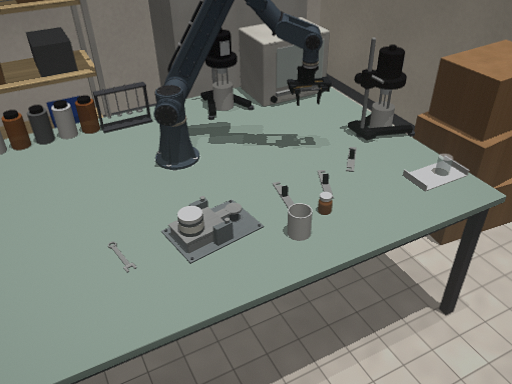

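View pics/top0.png

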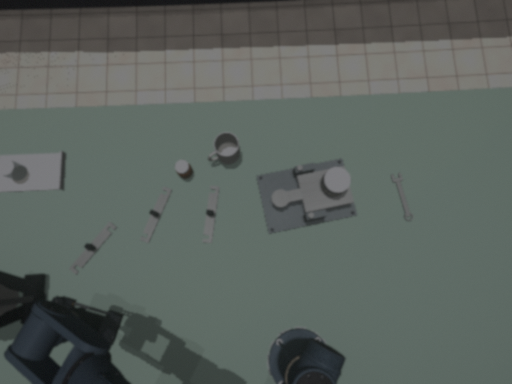

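View pics/wrist0.png

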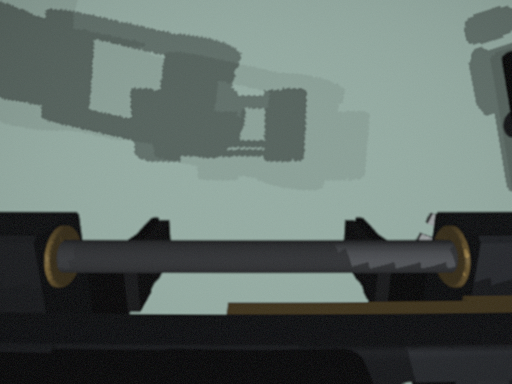

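Top view: the stage is at about (305,195) with the jar at (337,181). There are three bars, at (93,248), (157,215) and (211,215). The last one looks nearest to the base. Now to measure.

```bash
cat > h.py <<'E'
import numpy as np, cv2
from scipy.spatial.transform import Rotation as R
from rig import bot
np.set_printoptions(precision=4,suppress=True)
def _cam(n,T=None):
    c=bot.camera_info(n)
    if n=="wrist":
        return c, T@c["mount"]   # cam->world
    return c, np.linalg.inv(c["view"])
def tcpT():
    s=bot.read_state();T=np.eye(4);T[:3,:3]=s["tcp_rot"];T[:3,3]=s["position"];return T
def ray(n,px,T=None):
    c,W=_cam(n,T);d=(np.linalg.inv(c["camera_matrix"])@[px[0],px[1],1])[:2]
    k=c["k1"];u=d.copy()
    for _ in range(20): u=d/(1+k*(u@u))
    return W[:3,3], W[:3,:3]@np.r_[u,1]
def onz(n,px,z,T=None):
    o,d=ray(n,px,T);return o+d*(z-o[2])/d[2]
def proj(n,p,T=None):
    c,W=_cam(n,T);q=np.linalg.inv(W)@np.r_[p,1];u=q[:2]/q[2];u=u*(1+c["k1"]*(u@u))
    K=c["camera_matrix"];return np.array([K[0,0]*u[0]+K[0,2],K[1,1]*u[1]+K[1,2]])
def crop(im,x0,y0,x1,y1,s,name):
    cv2.imwrite(name,cv2.resize(im[y0:y1,x0:x1],None,fx=s,fy=s,interpolation=cv2.INTER_CUBIC))
E
python3 - <<'E'
from h import *
im=cv2.imread("pics/top0.png"); im=cv2.convertScaleAbs(im,alpha=1.6)
crop(im,180,120,380,250,4,"pics/top0c.png")
im=cv2.imread("pics/scene0.png"); im=cv2.convertScaleAbs(im,alpha=1.2)
crop(im,150,165,350,265,4,"pics/scene0c.png")
for p in [(211,215),(157,215),(93,248)]:
    q=onz("top",p,0.003); print(q,np.hypot(q[0],q[1]))
for p in [(281,199),(337,181),(227,145),(184,168),(402,197)]: print(onz("top",p,0.05))
E
```

```text
[0.508 0.288 0.003] 0.583922739237647
[0.5173 0.4848 0.003 ] 0.7089249492791789
[0.4093 0.711  0.003 ] 0.8203878527295924
[0.5473 0.032  0.05  ]
[ 0.6036 -0.1728  0.05  ]
[0.7575 0.2181 0.05  ]
[0.6775 0.3765 0.05  ]
[ 0.5349 -0.3966  0.05  ]
```

View pics/top0c.png

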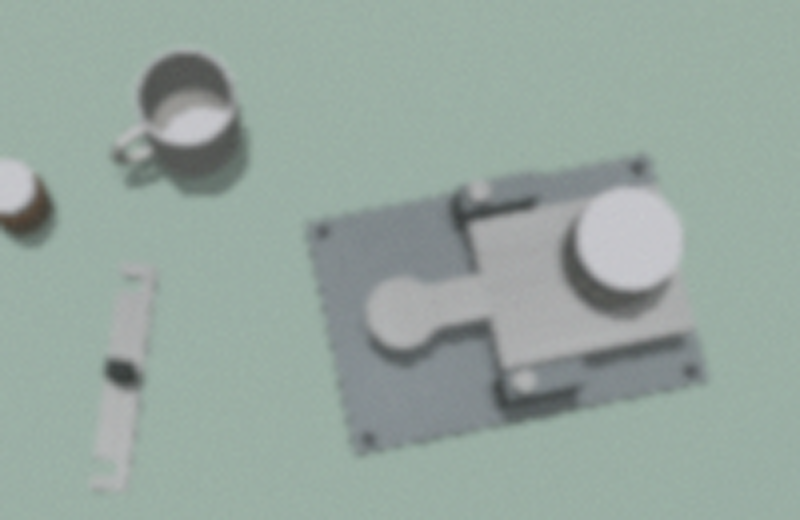

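View pics/scene0c.png

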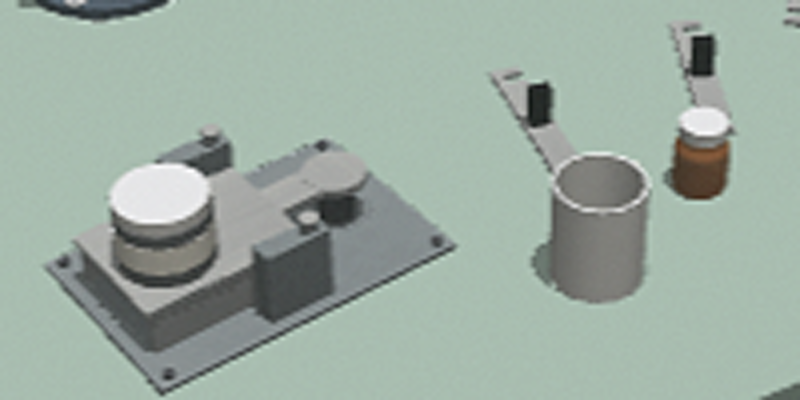

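Run:
```python
from h import *
f=lambda x,y:((x+.5)/4-.5+180,(y+.5)/4-.5+120)
rest=onz("top",f(402,313),.06); a=onz("top",f(525,380),.1); b=onz("top",f(480,190),.1); jar=onz("top",f(628,240),.135)
print(rest,a,b,np.linalg.norm(a-b),jar)
x=(b-a)/np.linalg.norm(b-a); print("yaw x",np.degrees(np.arctan2(x[1],x[0])))
m=(a+b)/2; print("y dir",rest[:2]-m[:2],np.linalg.norm(rest[:2]-m[:2]))
tl=onz("top",f(308,225),.008);tr=onz("top",f(645,157),.008);bl=onz("top",f(355,450),.008);br=onz("top",f(705,380),.008)
for u,v in((tr,tl),(br,bl),(bl,tl),(br,tr)):
    d=v-u; print(np.linalg.norm(d),np.degrees(np.arctan2(d[1],d[0])))
yy=np.array([-x[1],x[0]]);d=jar[:2]-rest[:2];print("jar in stage",d@x[:2],d@yy)
# bar
e1=onz("top",f(140,268),.005);e2=onz("top",f(108,487),.005);d=e1-e2;print(e1,e2,np.linalg.norm(d),np.degrees(np.arctan2(d[1],d[0])),(e1+e2)/2)
# scene views
for n,p in(("rest",rest),("a",a),("b",b),("jar",jar)):print(n,proj("scene",p), (proj("scene",p)-[150,165])*4)
```

```text
[0.5497 0.0356 0.06  ] [ 0.4801 -0.0624  0.1   ] [ 0.6484 -0.0358  0.1   ] 0.17037673215255789 [ 0.5901 -0.1525  0.135 ]
yaw x 8.97122411644302
y dir [-0.0145  0.0847] 0.08597622460360649
0.3226696361201389 99.04495749273642
0.32479682687520073 98.70125512847117
0.21319883677751295 8.810959660802691
0.2151490530685865 9.378013572946982
jar in stage 0.010478153155184583 -0.19210488606516585
[0.6131 0.2719 0.005 ] [0.4129 0.3055 0.005 ] 0.20300423162450085 -9.5191871843534 [0.513  0.2887 0.005 ]
rest [233.1434 206.6205] [332.5737 166.4819]
a [202.0783 196.2666] [208.313  125.0665]
b [226.5791 218.3103] [306.3165 213.2413]
jar [189.7712 211.6399] [159.0848 186.5596]
```

```bash
cat >> h.py <<'E'
REST=np.array([0.5497,0.0356]); YAW=9.0
def S(x,y,z):  # stage mm -> world m
    c,s=np.cos(np.radians(YAW)),np.sin(np.radians(YAW))
    return np.array([REST[0]+(c*x-s*y)/1e3,REST[1]+(s*x+c*y)/1e3,z/1e3])
def inS(p):
    c,s=np.cos(np.radians(YAW)),np.sin(np.radians(YAW)); d=(np.array(p[:2])-REST)*1e3
    return np.array([c*d[0]+s*d[1],-s*d[0]+c*d[1],p[2]*1e3])
def Rd(yawx):  # tool down, tool y along world yaw 'yawx', tool x = yawx+90
    c,s=np.cos(np.radians(yawx)),np.sin(np.radians(yawx))
    y=np.array([c,s,0]);z=np.array([0,0,-1.]);return np.column_stack([np.cross(y,z),y,z])
def rows(p,yawx):
    T=tcpT();sh=T[:3,:3].T@(p-T[:3,3])/.2; rv=R.from_matrix(T[:3,:3].T@Rd(yawx)).as_rotvec()/(np.pi/2)
    print("shift",sh,"turn",rv,"dist mm",np.linalg.norm(sh)*200,"deg",np.linalg.norm(rv)*90)
def st():
    s=bot.read_state();T=s["tcp_rot"];print("t",s["time_s"],"stage",inS(s["position"]),"yaw y",np.degrees(np.arctan2(T[1,1],T[0,1])),"F",s["force"],"op",s["opening"], "q",s["joint_positions"])
E
python3 - <<'E'
from h import *
st(); rows(S(0,-120,250),9)
E
```

```text
t 0.15 stage [-257.5206  603.3702  240.8026] yaw y 71.21798152317838 F [-0.1362 -0.5278 -0.0331] op 0.9987001479512805 q [ 60.9901  30.2665  82.1389  -0.0026  67.6889 -10.2269]
shift [-2.825  -2.5998 -0.0425] turn [-0.001   0.0004  0.6913] dist mm 767.8971012084523 deg 62.21803421419366
```

Emit:
carry_out(targets=[[-0.95,-0.87,-0.015,0,0,0.69],[-0.95,-0.87,-0.015,0,0,0.69],[-0.95,-0.87,-0.015,0,0,0.69],[-0.95,-0.87,-0.015,0,0,0.69],[-0.95,-0.87,-0.015,0,0,0.69],[-0.95,-0.87,-0.015,0,0,0.69]], jaw=0.5)

```text
time_s: 0.9
position: [0.3255, 0.364, 0.244]
tcp_rot: [[-0.151, 0.989, -0.001], [0.989, 0.151, -0.002], [-0.002, -0.001, -1.0]]
force: [0.3, 0.5, -0.3]
opening: 0.752
```

```bash
python3 -c "
from h import *
st(); rows(S(0,-120,250),9)"
```

```text
t 0.9 stage [-170.0789  359.4361  243.9791] yaw y 8.65700027655902 F [ 0.3102  0.5277 -0.2769] op 0.7520572689857102 q [ 35.0858  19.5935 101.029   -0.0531  59.4901  26.4557]
shift [-2.3921  0.8647 -0.0275] turn [-0.0009  0.001  -0.0038] dist mm 508.7455938308028 deg 0.3638123590455557
```

Emit:
carry_out(targets=[[-1.0,0.7,-0.02,0,0,0],[-1.0,0.7,-0.02,0,0,0],[-1.0,0.7,-0.02,0,0,0],[-1.0,0.7,-0.02,0,0,0]])

```text
time_s: 1.4
position: [0.4952, 0.1857, 0.248]
tcp_rot: [[-0.15, 0.989, -0.001], [0.989, 0.15, -0.002], [-0.001, -0.001, -1.0]]
force: [0.3, 0.8, 0.4]
opening: 0.749
```

```bash
python3 -c "
from h import *
st(); rows(S(0,-120,250),9)
T=tcpT();np.save('pics/T1.npy',T);cv2.imwrite('pics/w1.png',bot.capture('wrist'))"
```

```text
t 1.4 stage [-30.3336 156.7505 248.0364] yaw y 8.63097052230886 F [0.2756 0.7727 0.3655] op 0.7491550158935837 q [ 8.4824 22.3971 95.3506 -0.091  62.3297 -0.1063]
shift [-1.3828  0.1606 -0.0081] turn [-0.0009  0.0009 -0.0041] dist mm 278.41485404773766 deg 0.3855182940173933
```

View pics/w1.png

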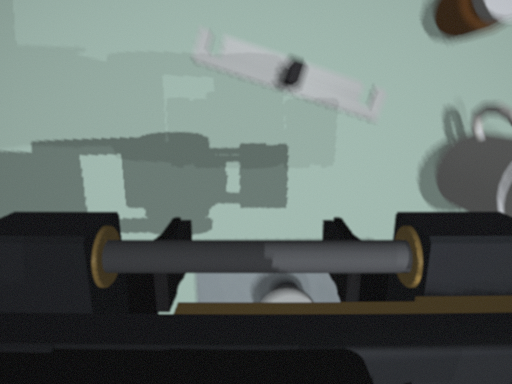

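The wrist view shows the bar centred at (290,75). Its slots are near (208,45) and (375,98), open towards the image top, which is world +y.

Emit:
carry_out(targets=[[-1.0,0.12,0,0,0,-0.004],[-1.0,0.12,0,0,0,-0.004],[-1.0,0.12,0,0,0,-0.004],[-1.0,0.12,0,0,0,-0.004]])

```text
time_s: 1.95
position: [0.5557, -0.0167, 0.2498]
tcp_rot: [[-0.149, 0.989, 0.007], [0.989, 0.149, -0.006], [-0.007, 0.006, -1.0]]
force: [0.3, -0.2, 0.1]
opening: 0.75
```

Emit:
carry_out(targets=[[-0.38,0.04,0,0,0,0],[-0.38,0.04,0,0,0,0],[-0.38,0.04,0,0,0,0]])

```text
time_s: 2.33
position: [0.5747, -0.0906, 0.25]
tcp_rot: [[-0.147, 0.989, 0.006], [0.989, 0.147, -0.005], [-0.006, 0.005, -1.0]]
force: [0.2, 0.4, 0.1]
opening: 0.751
```

```bash
python3 -c "
from h import *
st(); rows(S(10,-275,250),9)
T=tcpT();np.save('pics/T2.npy',T);cv2.imwrite('pics/w2.png',bot.capture('wrist'))"
```

```text
t 2.325 stage [   4.9134 -128.5433  249.9619] yaw y 8.479192741044098 F [0.2144 0.4094 0.1168] op 0.7505459488913848 q [-19.8836  26.1684  88.1936  -0.1637  65.2092 -28.2938]
shift [-0.732   0.0321  0.0043] turn [ 0.0034  0.0037 -0.0058] dist mm 146.54500422723893 deg 0.6915603353326593
```

View pics/w2.png

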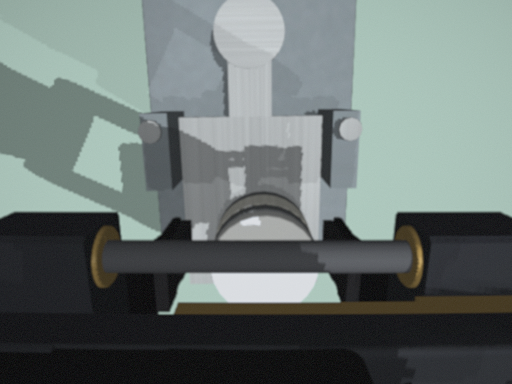

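The stage is clear in this view: rest disc at about (249,32), stud heads at about (150,130) and (349,128). I'll refine these with an enlarged crop.

Run:
```python
from h import *
im=cv2.imread("pics/w2.png"); crop(im,130,0,370,180,3.3,"pics/w2c.png")
```

```text
(no output)
```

View pics/w2c.png

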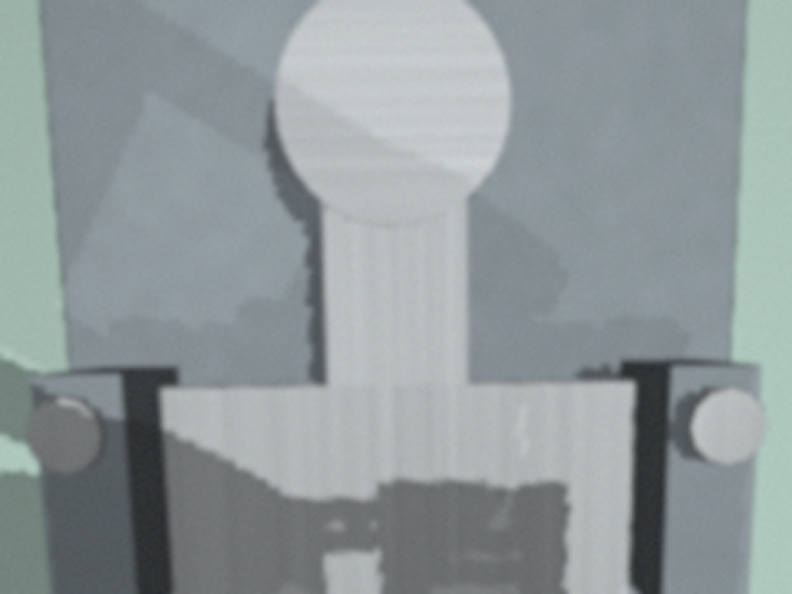

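Run:
```python
from h import *
T=np.load("pics/T2.npy")
f=lambda x,y:((x+.5)/3.3-.5+130,(y+.5)/3.3-.5)
P=lambda x,y,z:onz("wrist",f(x,y),z,T)
rest=P(393.5,108,.06);a=P(64,434,.1);b=P(729,426,.1)
print("rest",rest,"a",a,"b",b,np.linalg.norm(a-b)); d=b-a;print("yaw studs",np.degrees(np.arctan2(d[1],d[0])))
m=(a+b)/2;d=rest-m;print("y dir",np.degrees(np.arctan2(d[1],d[0]))-90,np.linalg.norm(d[:2]))
l=P(161,386,.06);r=P(635,380,.06);d=r-l;print("shelf edge",np.degrees(np.arctan2(d[1],d[0])),np.linalg.norm(d),(l+r)/2)
n1=P(328,383,.06);n2=P(467,382,.06);n3=P(324,215,.06);n4=P(467,215,.06)
print("neck",np.linalg.norm(n1-n2),[np.degrees(np.arctan2(*(v[:2])[::-1]))-90 for v in (n3-n1,n4-n2)])
for p in (rest,a,b,(l+r)/2,(n1+n2)/2):print(inS(p))
```

```text
rest [0.5493 0.0325 0.06  ] a [ 0.4788 -0.0635  0.1   ] b [ 0.6465 -0.0364  0.1   ] 0.16986849319357358
yaw studs 9.181456234940228
y dir 9.23399069593431 0.08357579871368119
shelf edge 9.221505783028144 0.1361282571683633 [ 0.5611 -0.04    0.06  ]
neck 0.039870372556746435 [np.float64(8.857748850018154), np.float64(9.086290656798283)]
[-0.8949 -2.9964 60.    ]
[-85.4874 -86.8405 100.    ]
[ 84.3802 -86.3025 100.    ]
[ -0.5726 -76.4483  60.    ]
[ -0.7256 -76.3821  60.    ]
```

```bash
sed -i 's/^REST=.*/REST=np.array([0.5494,0.0342]); YAW=9.15/' h.py; python3 -c "
from h import *
st(); rows(S(10,-272,230),9.15); print(inS([0.5901,-0.1525,0.135]))"
```

```text
t 2.375 stage [   4.8258 -125.9657  249.9823] yaw y 8.559501585516964 F [-0.1053  0.8363  0.2638] op 0.749892846319432 q [-19.7944  26.1301  88.2598  -0.1464  65.2194 -28.2923]
shift [-0.7293  0.0329  0.1039] turn [ 0.0031  0.0034 -0.0066] dist mm 147.48585286913647 deg 0.7210827154646999
[  10.4931 -190.7964  135.    ]
```

Emit:
carry_out(targets=[[-0.73,0.035,0.1,0.003,0.003,-0.0065],[-0.73,0.035,0.1,0.003,0.003,-0.0065],[-0.73,0.035,0.1,0.003,0.003,-0.0065],[-0.73,0.035,0.1,0.003,0.003,-0.0065],[-0.73,0.035,0.1,0.003,0.003,-0.0065]])

```text
time_s: 3.0
position: [0.6025, -0.23, 0.2308]
tcp_rot: [[-0.161, 0.987, -0.001], [0.987, 0.161, 0.001], [0.001, -0.001, -1.0]]
force: [0.1, -0.5, -0.3]
opening: 0.749
```

```bash
python3 -c "
from h import *
st()
T=tcpT();np.save('pics/T3.npy',T);im=bot.capture('wrist');cv2.imwrite('pics/w3.png',im);crop(im,130,0,370,180,3.3,'pics/w3c.png')"
```

```text
t 3.0 stage [  10.4239 -269.276   230.835 ] yaw y 9.260562798796565 F [ 0.1324 -0.5123 -0.3334] op 0.7487326905975343 q [-30.8184  32.4632  79.6254   0.0348  67.9903 -40.092 ]
```

View pics/w3c.png

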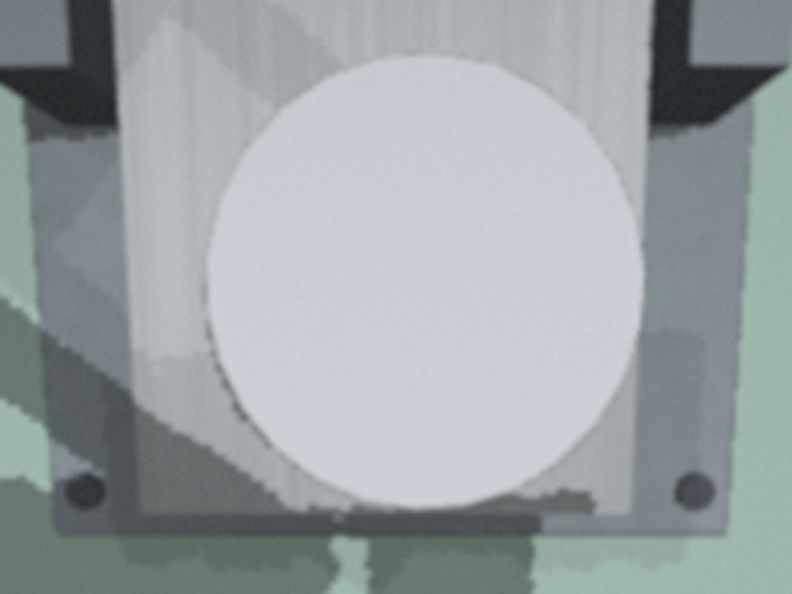

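Run:
```python
from h import *
T=np.load("pics/T3.npy")
f=lambda x,y:((x+.5)/3.3-.5+130,(y+.5)/3.3-.5)
P=lambda x,y,z:inS(onz("wrist",f(x,y),z,T))
for n,p in dict(l=P(207,285,.135),r=P(644,285,.135),t=P(425,55,.135),b=P(425,509,.135),re1=P(140,514,.06),re2=P(632,515,.06),s0=P(117,100,.06),s1=P(650,100,.06)).items(): print(n,p)
rows(S(10,-262,80),9.15)
```

```text
l [ -33.6872 -193.4834  135.    ]
r [  54.8054 -193.2214  135.    ]
t [  10.29   -150.3239  135.    ]
b [  10.6408 -239.005   135.    ]
re1 [ -68.3788 -251.2152   60.    ]
re2 [  68.5997 -251.1086   60.    ]
s0 [ -68.6963 -143.8809   60.    ]
s1 [  68.4126 -143.6045   60.    ]
shift [ 0.0364 -0.0022  0.7552] turn [-0.0003 -0.0005  0.0014] dist mm 151.21853471300128 deg 0.1392834361189527
```

Emit:
carry_out(targets=[[0.035,0,0.3,0,0,0.001],[0.035,0,0.6,0,0,0.001],[0.035,0,0.69,0,0,0.001],[0.035,0,0.69,0,0,0.001]])

```text
time_s: 3.55
position: [0.6014, -0.222, 0.0928]
tcp_rot: [[-0.161, 0.987, -0.002], [0.987, 0.161, 0.002], [0.002, -0.002, -1.0]]
force: [0.5, 0.5, -0.1]
opening: 0.75
```

```bash
python3 -c "
from h import *
st(); rows(S(10.5,-235,93),9.15); rows(S(10.5,-100,93),9.15);rows(S(0,-100,93),9.15)
im=bot.capture('scene');crop(im,150,130,310,250,4,'pics/s4.png')"
```

```text
t 3.55 stage [  10.5704 -261.2174   92.8306] yaw y 9.254201358412793 F [ 0.4763  0.4691 -0.0881] op 0.7498691440284164 q [-30.246   42.0741  85.9984   0.033   52.0615 -39.5204]
shift [ 0.1311 -0.0001 -0.0006] turn [-0.001  -0.0012  0.0012] dist mm 26.217992459064998 deg 0.17174310561280792
shift [0.8061 0.0011 0.0006] turn [-0.001  -0.0012  0.0012] dist mm 161.21745506354497 deg 0.17174310561280792
shift [ 0.8062 -0.0514  0.0007] turn [-0.001  -0.0012  0.0012] dist mm 161.56359976026405 deg 0.17174310561280792
```

View pics/s4.png

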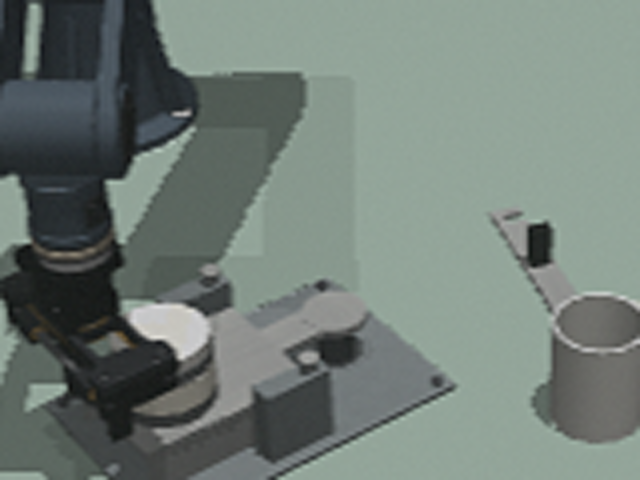

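Emit:
carry_out(targets=[[0.05,0,0,-0.001,-0.001,0.001],[0.09,0,0,-0.001,-0.001,0.001],[0.12,0,0,-0.001,-0.001,0.001],[0.14,0,0,-0.001,-0.001,0.001],[0.165,-0.002,0,-0.001,-0.001,0.001],[0.19,-0.004,0,-0.001,-0.001,0.001],[0.22,-0.008,0,-0.001,-0.001,0.001],[0.255,-0.012,0,-0.001,-0.001,0.001],[0.29,-0.016,0,-0.001,-0.001,0.001],[0.325,-0.02,0,-0.001,-0.001,0.001],[0.36,-0.024,0,-0.001,-0.001,0.001],[0.395,-0.028,0,-0.001,-0.001,0.001],[0.43,-0.032,0,-0.001,-0.001,0.001],[0.465,-0.036,0,-0.001,-0.001,0.001],[0.5,-0.04,0,-0.001,-0.001,0.001],[0.535,-0.044,0,-0.001,-0.001,0.001],[0.57,-0.048,0,-0.001,-0.001,0.001],[0.605,-0.052,0,-0.001,-0.001,0.001],[0.635,-0.053,0,-0.001,-0.001,0.001],[0.65,-0.053,0,-0.001,-0.001,0.001]])

```text
time_s: 6.1
position: [0.5708, -0.0958, 0.0943]
tcp_rot: [[-0.159, 0.987, 0.002], [0.987, 0.159, -0.001], [-0.002, 0.002, -1.0]]
force: [0.2, -4.2, 3.9]
opening: 0.751
```

```bash
python3 -c "
from h import *
st(); rows(S(0,-42,93),9.15)
im=bot.capture('scene');crop(im,150,130,310,250,4,'pics/s5.png')
im=cv2.convertScaleAbs(bot.capture('top'),alpha=1.6);crop(im,240,130,380,240,5,'pics/t5.png')
T=tcpT();np.save('pics/T5.npy',T);im=bot.capture('wrist');cv2.imwrite('pics/w5.png',im)"
```

```text
t 6.1 stage [   0.4493 -131.7881   94.2752] yaw y 9.17454402652805 F [ 0.1749 -4.2422  3.8816] op 0.7506360930152518 q [-20.5722  38.386   95.6678  -0.0434  45.7895 -29.7164]
shift [ 0.449  -0.0021  0.0056] turn [0.0013 0.0012 0.0003] dist mm 89.79824836277011 deg 0.16153334184964263
```

View pics/s5.png

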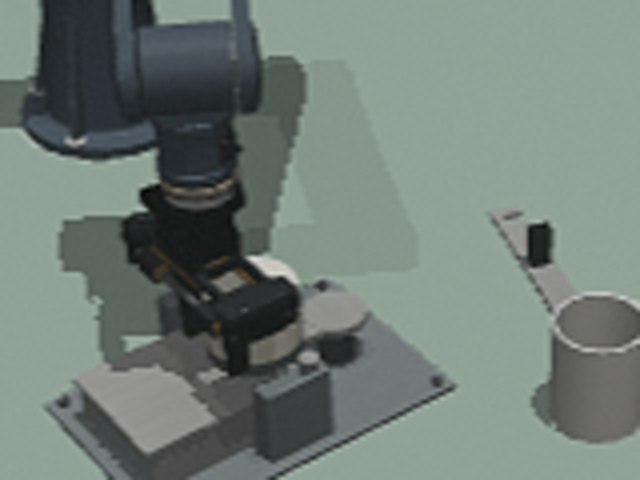

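View pics/t5.png

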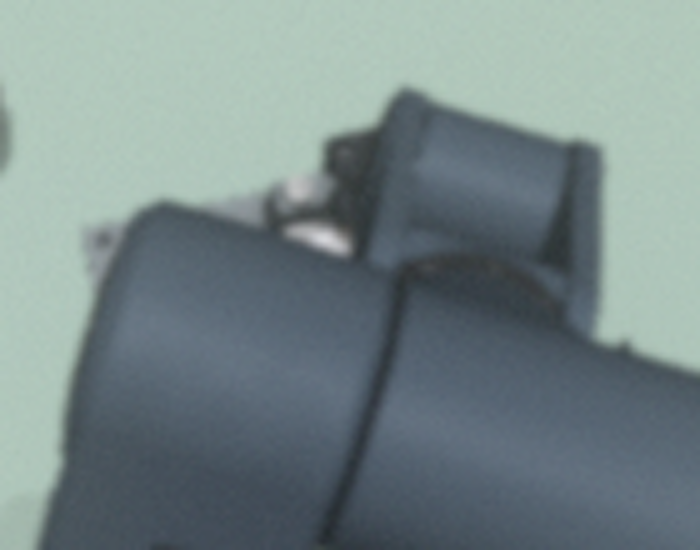

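View pics/w5.png

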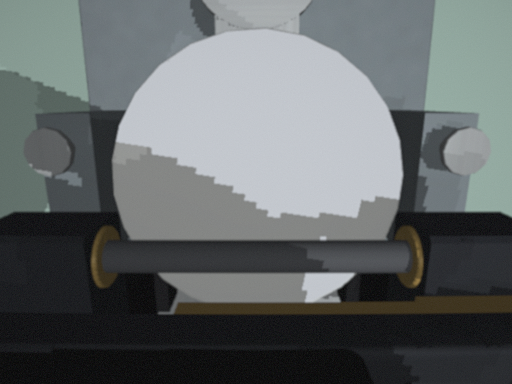

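The jar is caged and on the axis: in the wrist view the lid spans columns 113–402 and its front edge is at row 28. The jar relative to the tool follows from that.

Run:
```python
from h import *
T=np.load("pics/T5.npy");print(inS(T[:3,3]))
im=cv2.imread("pics/w5.png");g=cv2.cvtColor(im,cv2.COLOR_BGR2GRAY).astype(float)
print([int(v) for v in g[20:40,257]]); print([int(v) for v in g[170,105:122]]),print([int(v) for v in g[170,392:412]])
for px in [(257,29),(113.5,171),(402,171)]: print(inS(onz("wrist",px,.135,T)))
for px in [(47,151),(467,151)]: print("stud",inS(onz("wrist",px,.1,T)))
rows(S(0,-42,93),9.15)
```

```text
[   0.4097 -131.5507   94.1535]
[172, 171, 170, 172, 170, 170, 166, 157, 153, 172, 190, 195, 194, 194, 196, 195, 196, 195, 194, 194]
[45, 41, 45, 43, 43, 39, 52, 87, 121, 131, 132, 130, 133, 133, 131, 132, 132]
[198, 198, 198, 197, 198, 197, 198, 199, 194, 177, 136, 80, 45, 42, 42, 43, 45, 46, 46, 48]
[ -0.4821 -47.0459 135.    ]
[-44.0687 -87.0106 135.    ]
[ 43.7369 -86.9555 135.    ]
stud [-85.2105 -85.5793 100.    ]
stud [ 84.7397 -85.4522 100.    ]
shift [ 0.4479 -0.002   0.0049] turn [ 0.0012  0.0005 -0.0001] dist mm 89.59011911368997 deg 0.11592434843592347
```

Emit:
carry_out(targets=[[0.02,-0.002,0.005,0.001,0,0],[0.045,-0.002,0.005,0.001,0,0],[0.075,-0.002,0.005,0.001,0,0],[0.11,-0.002,0.005,0.001,0,0],[0.145,-0.002,0.005,0.001,0,0],[0.18,-0.002,0.005,0.001,0,0],[0.215,-0.002,0.005,0.001,0,0],[0.25,-0.002,0.005,0.001,0,0],[0.28,-0.002,0.005,0.001,0,0],[0.31,-0.002,0.005,0.001,0,0],[0.335,-0.002,0.005,0.001,0,0],[0.36,-0.002,0.005,0.001,0,0],[0.38,-0.002,0.005,0.001,0,0],[0.4,-0.002,0.005,0.001,0,0],[0.415,-0.002,0.005,0.001,0,0],[0.425,-0.002,0.005,0.001,0,0],[0.432,-0.002,0.005,0.001,0,0]])

```text
time_s: 8.38
position: [0.5566, -0.0103, 0.093]
tcp_rot: [[-0.159, 0.987, 0.0], [0.987, 0.159, -0.001], [-0.001, 0.0, -1.0]]
force: [0.5, -4.4, 5.6]
opening: 0.749
```

```bash
python3 -c "
from h import *
st(); rows(S(0,-42,93),9.15)
T=tcpT();np.save('pics/T6.npy',T);im=bot.capture('wrist');cv2.imwrite('pics/w6.png',im)
im=bot.capture('scene');crop(im,150,130,310,250,4,'pics/s6.png')"
```

```text
t 8.375 stage [ -0.005  -45.1138  93.0009] yaw y 9.139667260436589 F [ 0.5198 -4.4005  5.5763] op 0.7487227162744704 q [-12.5473  37.3894  98.881   -0.0525  43.6981 -21.6491]
shift [ 0.0156  0.     -0.    ] turn [ 0.0002  0.0005 -0.0001] dist mm 3.1137660979360926 deg 0.04910316886138832
```

View pics/w6.png

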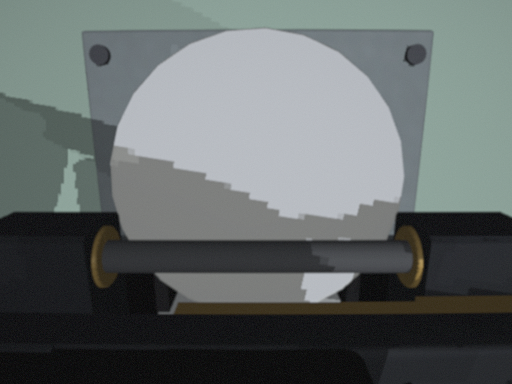

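View pics/s6.png

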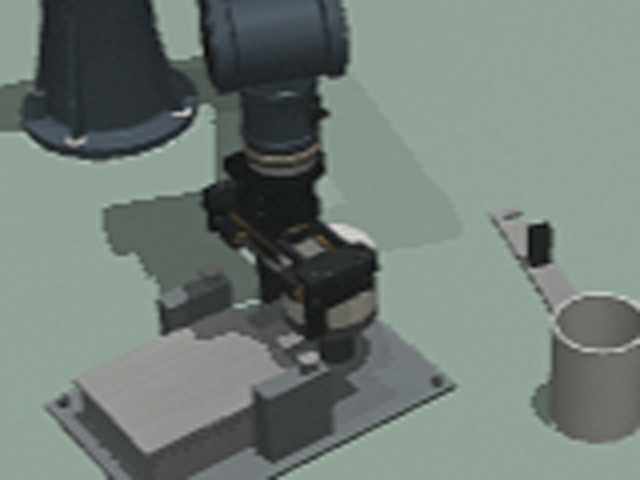

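Emit:
carry_out(targets=[[-0.05,0,0,0,0,0],[-0.15,0,-0.02,0,0,0],[-0.2,0,-0.3,0,0,0],[-0.25,0,-0.6,0,0,0],[-0.25,0,-0.8,0,0,0],[-0.25,0,-0.8,0,0,0],[-0.25,0,-0.8,0,0,0]])

```text
time_s: 9.35
position: [0.5635, -0.0599, 0.2522]
tcp_rot: [[-0.158, 0.987, -0.002], [0.987, 0.158, 0.0], [0.001, -0.002, -1.0]]
force: [-0.4, 0.6, -1.3]
opening: 0.751
```

```bash
python3 -c "
from h import *
st()
T=tcpT();np.save('pics/T7.npy',T);im=bot.capture('wrist');cv2.imwrite('pics/w7.png',im);crop(im,130,0,370,180,3.3,'pics/w7c.png')
im=cv2.convertScaleAbs(bot.capture('top'),alpha=1.6);crop(im,240,130,380,240,5,'pics/t7.png')
im=bot.capture('scene');crop(im,150,130,310,250,4,'pics/s7.png')"
```

```text
t 9.35 stage [ -1.0824 -95.1219 252.154 ] yaw y 9.085553669849464 F [-0.3942  0.638  -1.283 ] op 0.7508170963395593 q [-17.3613  25.0401  89.8423  -0.0049  65.227  -26.4447]
```

View pics/w7c.png

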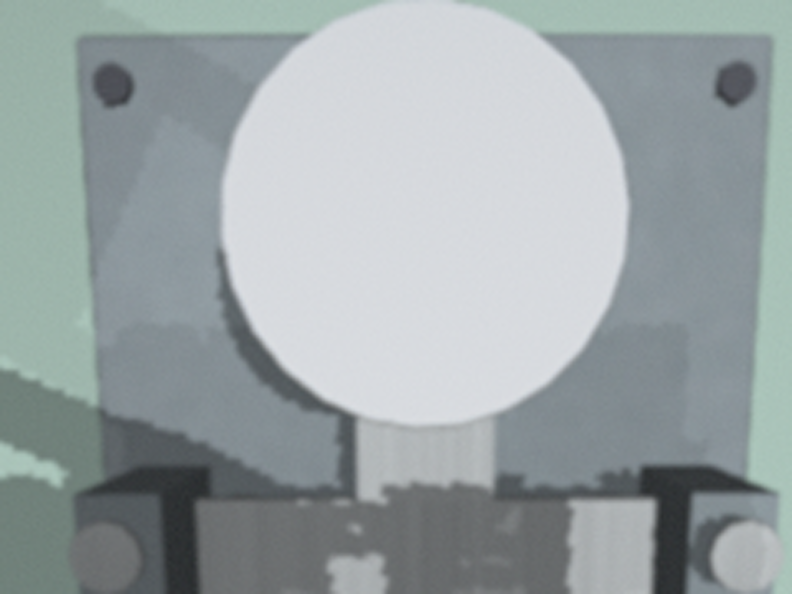

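View pics/t7.png

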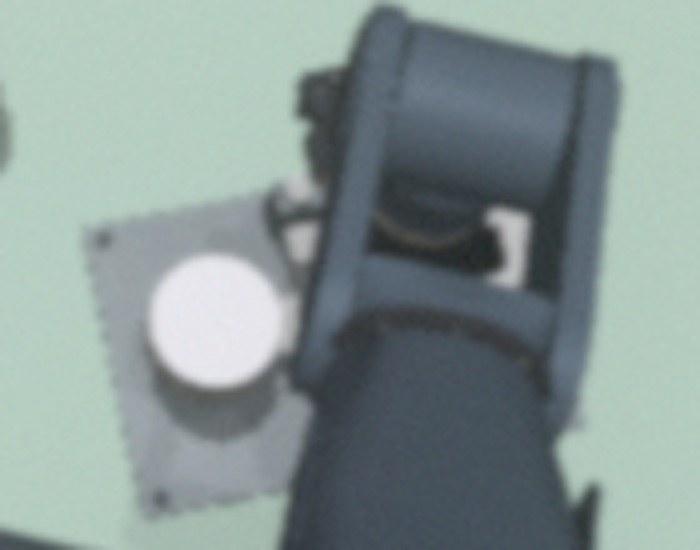

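View pics/s7.png

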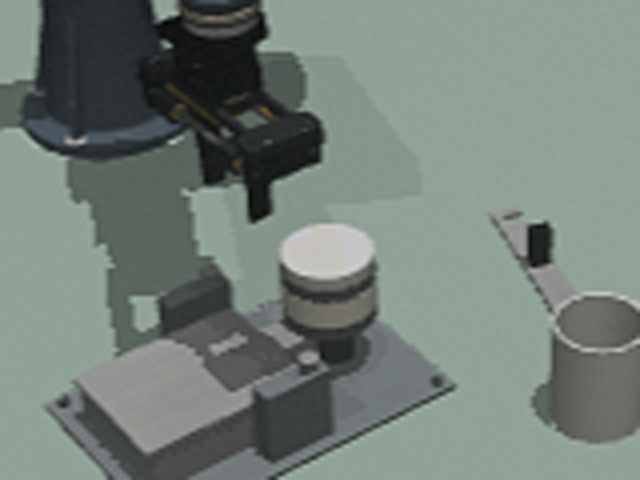

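Run:
```python
from h import *
T=np.load("pics/T7.npy")
f=lambda x,y:((x+.5)/3.3-.5+130,(y+.5)/3.3-.5)
P=lambda x,y,z:inS(onz("wrist",f(x,y),z,T))
for n,p in dict(l=P(221,210,.135),r=P(629,210,.135),t=P(425,0,.135),b=P(425,427,.135),sa=P(104,557,.1),sb=P(746,557,.1),e1=P(196,499,.06),e2=P(656,498,.06),b1=P(113,85,.008),b2=P(735,82,.008)).items(): print(n,p)
g=lambda x,y:((x+.5)/5-.5+240,(y+.5)/5-.5+130)
p=onz("top",g(215,321),.135);print("top lid",p,inS(p))
print("top measured rest->", inS([.5508,.0349,0]))
im=bot.capture("top");  # lid contour
h=cv2.inRange(cv2.GaussianBlur(im,(3,3),0),(120,120,120),(255,255,255));h[:, :255]=0
for c in cv2.findContours(h,cv2.RETR_EXTERNAL,cv2.CHAIN_APPROX_NONE)[0]:
    if 300<cv2.contourArea(c)<1500: print(cv2.minEnclosingCircle(c),cv2.contourArea(c))
```

```text
l [-45.2237  -2.501  135.    ]
r [ 43.4724  -2.5217 135.    ]
t [ -0.9024  39.3229 135.    ]
b [ -0.8239 -49.2613 135.    ]
sa [-85.5963 -85.6209 100.    ]
sb [ 84.1658 -85.5932 100.    ]
e1 [-68.4321 -75.5955  60.    ]
e2 [ 67.8245 -75.285   60.    ]
b1 [-99.2951  49.1542   8.    ]
b2 [97.4776 49.9632  8.    ]
top lid [0.5499 0.032  0.135 ] [  0.1491  -2.2465 135.    ]
top measured rest-> [1.4935 0.4685 0.    ]
((283.0, 193.5), 13.463011741638184) 497.5
```

Wrist and top views agree that the jar is about 3.5 mm short of centre and has no significant x offset. I'll go back down and nudge it.

```bash
python3 -c "
from h import *
st(); rows(S(-0.3,-90,93),9.15); rows(S(-.3,-41.6,93),9.15)"
```

```text
t 9.55 stage [ -0.9494 -94.5929 251.2903] yaw y 9.130187977157652 F [-0.1505 -0.3112 -0.5962] op 0.7449864967848896 q [-17.3019  25.1281  89.8442  -0.0144  65.2168 -26.4259]
shift [0.022  0.0057 0.7915] turn [-0.0019 -0.0008 -0.0002] dist mm 158.3582987064617 deg 0.19064362854689312
shift [0.264  0.0056 0.7918] turn [-0.0019 -0.0008 -0.0002] dist mm 166.92664108687165 deg 0.19064362854689312
```

Emit:
carry_out(targets=[[0.02,0.004,0.3,-0.002,-0.001,0],[0.02,0.004,0.6,-0.002,-0.001,0],[0.02,0.004,0.79,-0.002,-0.001,0],[0.06,0.004,0.79,-0.002,-0.001,0],[0.12,0.004,0.79,-0.002,-0.001,0],[0.17,0.004,0.79,-0.002,-0.001,0],[0.2,0.004,0.79,-0.002,-0.001,0],[0.22,0.004,0.79,-0.002,-0.001,0]])

```text
time_s: 10.55
position: [0.5572, -0.0151, 0.0944]
tcp_rot: [[-0.159, 0.987, 0.002], [0.987, 0.159, -0.001], [-0.001, 0.002, -1.0]]
force: [-0.3, -0.4, -0.1]
opening: 0.746
```

```bash
python3 -c "
from h import *
st(); rows(S(-.3,-41.6,93),9.15)"
```

```text
t 10.55 stage [ -0.1061 -49.9131  94.3728] yaw y 9.173355815105161 F [-0.2799 -0.393  -0.1456] op 0.7462406063231994 q [-13.0286  37.2742  98.7979  -0.0246  43.8051 -22.1842]
shift [ 0.0416 -0.001   0.0068] turn [0.0012 0.0007 0.0003] dist mm 8.427957350833037 deg 0.12615703774042622
```

Emit:
carry_out(targets=[[0.012,0,0,0.001,0,0],[0.02,0,0,0.001,0,0],[0.026,0,0,0.001,0,0],[0.031,0,0,0.001,0,0],[0.035,0,0,0.001,0,0],[0.039,0,0,0.001,0,0],[0.041,0,0,0.001,0,0],[0.041,0,0,0.001,0,0]])

```text
time_s: 11.55
position: [0.5561, -0.007, 0.0944]
tcp_rot: [[-0.159, 0.987, 0.001], [0.987, 0.159, -0.001], [-0.001, 0.001, -1.0]]
force: [0.1, -2.2, 0.4]
opening: 0.751
```

```bash
python3 -c "
from h import *
st()"
```

```text
t 11.55 stage [  0.0347 -41.7698  94.4054] yaw y 9.170769951881798 F [ 0.1379 -2.2367  0.4363] op 0.751382491360218 q [-12.2106  37.2218  98.9389  -0.0752  43.7807 -21.3271]
```

Emit:
carry_out(targets=[[-0.05,0,0,0,0,0],[-0.15,0,-0.02,0,0,0],[-0.2,0,-0.3,0,0,0],[-0.25,0,-0.6,0,0,0],[-0.25,0,-0.8,0,0,0],[-0.25,0,-0.8,0,0,0],[-0.25,0,-0.8,0,0,0]])

```text
time_s: 12.42
position: [0.5632, -0.0568, 0.254]
tcp_rot: [[-0.159, 0.987, -0.0], [0.987, 0.159, -0.001], [-0.001, -0.001, -1.0]]
force: [0.2, 0.3, 0.1]
opening: 0.751
```

```bash
python3 -c "
from h import *
st()
T=tcpT();np.save('pics/T8.npy',T);im=bot.capture('wrist');cv2.imwrite('pics/w8.png',im);crop(im,130,0,370,180,3.3,'pics/w8c.png')
im=bot.capture('top');im=cv2.convertScaleAbs(im,alpha=1.6);crop(im,240,130,380,240,5,'pics/t8.png')"
```

```text
t 12.425 stage [ -0.8524 -92.0013 253.9769] yaw y 9.121435003257103 F [0.2459 0.3194 0.1103] op 0.7508368154124484 q [-17.0422  24.84    89.8643  -0.0476  65.3116 -26.1438]
```

View pics/w8c.png

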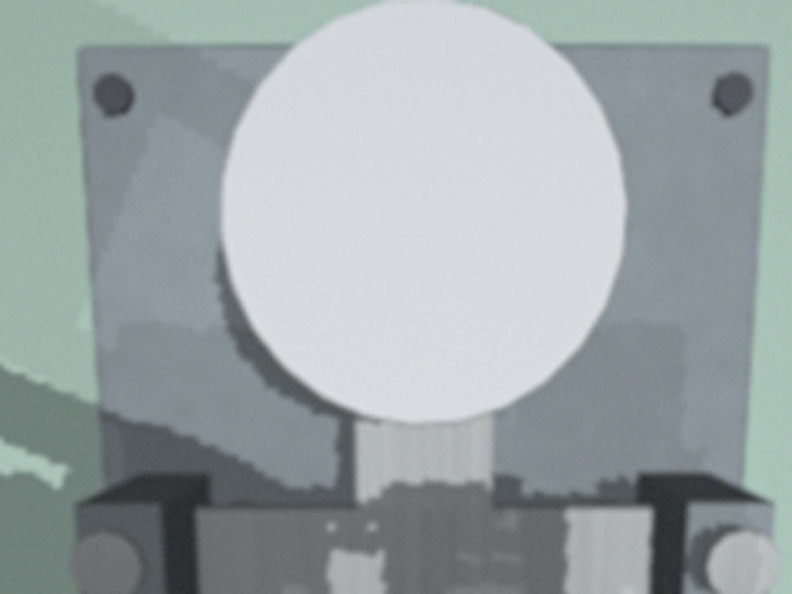

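View pics/t8.png

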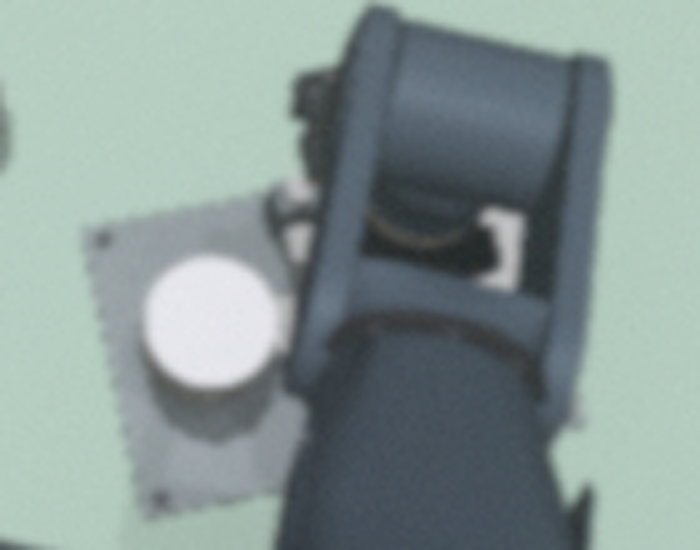

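Run:
```python
from h import *
T=np.load("pics/T8.npy")
f=lambda x,y:((x+.5)/3.3-.5+130,(y+.5)/3.3-.5)
P=lambda x,y,z:inS(onz("wrist",f(x,y),z,T))
for n,p in dict(l=P(221,210,.135),r=P(627,210,.135),t=P(424,0,.135),b=P(424,423,.135),sa=P(105,567,.1),sb=P(743,564,.1),e1=P(196,508,.06),e2=P(653,507,.06)).items(): print(n,p)
g=lambda x,y:((x+.5)/5-.5+240,(y+.5)/5-.5+130)
p=onz("top",g(210,322),.135);print("top lid",p,inS(p))
# bar from w1
rows(S(0,156,250),9.15)
```

```text
l [-45.1891   0.6117 135.    ]
r [ 43.6468   0.6564 135.    ]
t [ -0.825   42.7264 135.    ]
b [ -0.7082 -45.5225 135.    ]
sa [-85.5898 -85.7845 100.    ]
sb [ 84.4513 -84.8734 100.    ]
e1 [-68.4544 -75.7007  60.    ]
e2 [ 67.8927 -75.3239  60.    ]
top lid [0.5494 0.0354 0.135 ] [  0.1677   1.1781 135.    ]
shift [1.2374 0.0058 0.0148] turn [-0.0017 -0.0003 -0.0001] dist mm 247.50940860540456 deg 0.15266999506432843
```

Jar centre is within about 1 mm of the rest centre by both views (wrist y ≈ −0.7, top ≈ −0.1 mm). Next, the bar.

```bash
python3 -c "
from h import *
rows(np.array([.498,.22,.23]),-9.5)"
```

```text
shift [ 1.4154 -0.1     0.1152] turn [-0.0017 -0.      0.2072] dist mm 284.7257754305562 deg 18.6448715123272
```

Emit:
carry_out(targets=[[0.3,-0.03,0,0,0,0.05],[0.6,-0.05,0,0,0,0.1],[0.9,-0.07,0,0,0,0.15],[1,-0.1,0.05,0,0,0.207],[1,-0.1,0.05,0,0,0.207]], jaw=1)

```text
time_s: 13.15
position: [0.5091, 0.1392, 0.241]
tcp_rot: [[0.16, 0.987, -0.008], [0.987, -0.16, -0.0], [-0.002, -0.008, -1.0]]
force: [0.3, 0.5, -0.1]
opening: 0.999
```

```bash
python3 -c "
from h import *
rows(np.array([.498,.22,.23]),-9.5)"
```

```text
shift [ 0.39   -0.1189  0.0554] turn [-0.005   0.0011  0.003 ] dist mm 82.30194832820843 deg 0.5357792960795179
```

Emit:
carry_out(targets=[[0.25,-0.08,0.03,-0.004,0,0.003],[0.39,-0.12,0.055,-0.005,0.001,0.003],[0.39,-0.12,0.055,-0.005,0.001,0.003],[0.39,-0.12,0.055,-0.005,0.001,0.003]])

```text
time_s: 13.65
position: [0.4985, 0.2187, 0.2298]
tcp_rot: [[0.165, 0.986, -0.0], [0.986, -0.165, -0.001], [-0.001, -0.0, -1.0]]
force: [0.1, 0.2, 0.4]
opening: 0.999
```

```bash
python3 -c "
from h import *
st()
T=tcpT();np.save('pics/T9.npy',T);im=bot.capture('wrist');cv2.imwrite('pics/w9.png',im);crop(im,130,0,370,180,3.3,'pics/w9c.png')"
```

```text
t 13.65 stage [-20.9592 190.2444 229.8107] yaw y -9.5117165698146 F [0.0867 0.2292 0.3615] op 0.999082277330388 q [11.9509 24.8897 94.4342 -0.0609 60.7094 21.4924]
```

View pics/w9c.png

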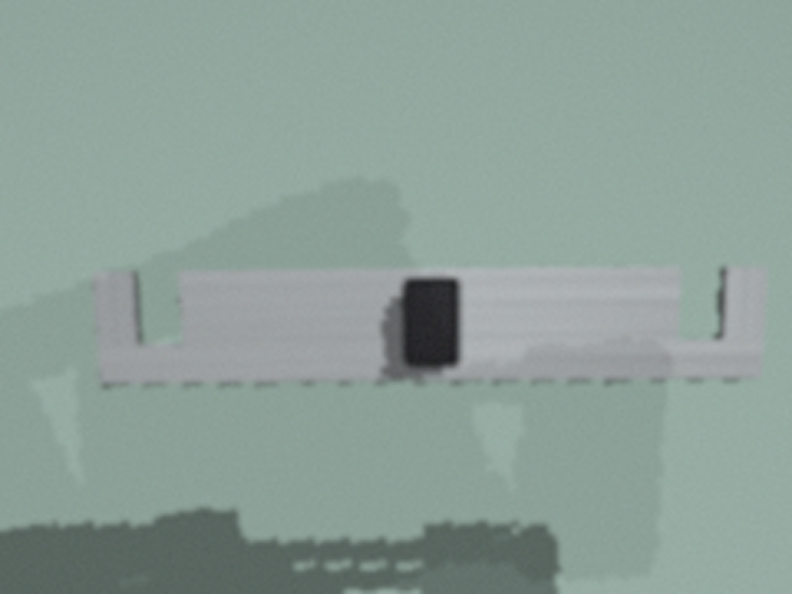

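View pics/w9.png

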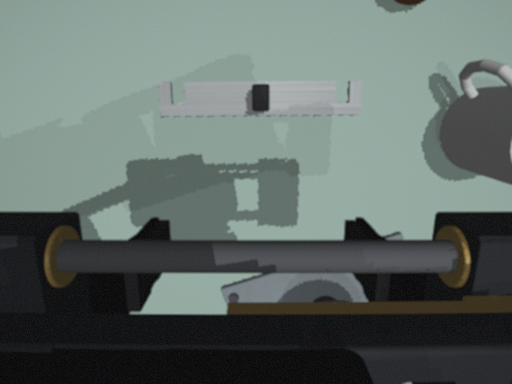

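Run:
```python
from h import *
T=np.load("pics/T9.npy")
f=lambda x,y:((x+.5)/3.3-.5+130,(y+.5)/3.3-.5)
P=lambda x,y,z:onz("wrist",f(x,y),z,T)
tl,tr,br,bl=P(94,273,.005),P(766,267,.005),P(762,377,.005),P(101,383,.005)
d=lambda u,v:(np.linalg.norm(v-u)*1e3,np.degrees(np.arctan2(*(v-u)[1::-1])))
print("edges",d(tl,tr),d(bl,br),d(bl,tl),d(br,tr)); c=(tl+tr+bl+br)/4;print("centre",c)
s1,s2=P(159,310,.005),P(700,310,.005);print("slots",d(s1,s2),(s1+s2)/2)
t=P(431.5,322.5,.05);print("tab top",t,d(P(404,320,.05),P(459,320,.05)),d(P(430,278,.05),P(430,367,.05)))
```

```text
edges (np.float64(208.93530990991576), np.float64(-8.955415658926515)) (np.float64(209.94690273851563), np.float64(-8.938826614427553)) (np.float64(33.59216241999813), np.float64(80.61150428369582)) (np.float64(33.53897550433259), np.float64(82.33905535745163))
centre [0.5129 0.2866 0.005 ]
slots (np.float64(169.35994266069423), np.float64(-9.44841170313902)) [0.5133 0.2912 0.005 ]
tab top [0.5127 0.2866 0.05  ] (np.float64(15.12119715768029), np.float64(-9.447225728990343)) (np.float64(23.753396447487386), np.float64(-99.33715922726687))
```

```bash
python3 -c "
from h import *
rows(np.array([.5128,.2866,.1]),-8.95)
rows(np.array([.5128,.2866,.03]),-8.95)"
```

```text
shift [0.3478 0.0142 0.6495] turn [-0.      0.0005 -0.0067] dist mm 147.3747709654257 deg 0.6081309851711132
shift [0.3481 0.0142 0.9995] turn [-0.      0.0005 -0.0067] dist mm 211.69108530444097 deg 0.6081309851711132
```

Emit:
carry_out(targets=[[0.2,0.01,0.15,0,0,-0.004],[0.348,0.014,0.35,0,0,-0.007],[0.348,0.014,0.6,0,0,-0.007],[0.348,0.014,0.8,0,0,-0.007],[0.348,0.014,0.95,0,0,-0.007],[0.348,0.014,0.998,0,0,-0.007],[0.348,0.014,0.998,0,0,-0.007],[0.348,0.014,0.998,0,0,-0.007]])

```text
time_s: 14.7
position: [0.5141, 0.2866, 0.0317]
tcp_rot: [[0.156, 0.988, 0.003], [0.988, -0.156, 0.0], [0.0, 0.003, -1.0]]
force: [0.0, -0.2, -0.7]
opening: 0.999
```

```bash
python3 -c "
from h import *
st();rows(np.array([.5128,.2866,.03]),-8.95)
im=bot.capture('scene');crop(im,220,120,350,220,5,'pics/s10.png')"
```

```text
t 14.7 stage [  5.2423 254.7927  31.7215] yaw y -8.950073060268817 F [ 0.0146 -0.1844 -0.7463] op 0.999430474545409 q [18.2905 44.7272 95.4019 -0.0701 39.7308 27.2944]
shift [-0.0009 -0.0063  0.0086] turn [ 0.0016 -0.0003 -0.    ] dist mm 2.132602174440903 deg 0.14710896358397146
```

View pics/s10.png

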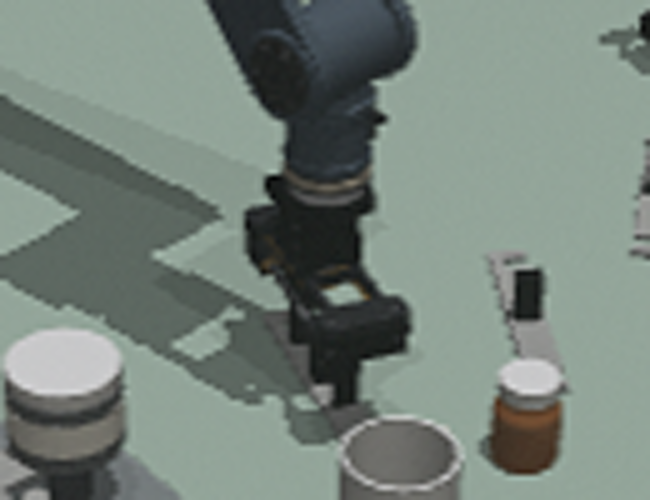

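Emit:
carry_out(targets=[[0,-0.006,0.007,0.0015,0,0],[0,-0.006,0.007,0.0015,0,0],[0,-0.006,0.007,0.0015,0,0],[0,-0.006,0.007,0.0015,0,0],[0,-0.006,0.007,0.0015,0,0],[0,-0.006,0.007,0.0015,0,0],[0,-0.006,0.007,0.0015,0,0],[0,-0.006,0.007,0.0015,0,0]], jaw=-1)

```text
time_s: 15.75
position: [0.5128, 0.2869, 0.0304]
tcp_rot: [[0.155, 0.988, 0.0], [0.988, -0.155, 0.0], [0.001, 0.0, -1.0]]
force: [0.6, 0.3, 0.1]
opening: 0.184
```

```bash
python3 -c "
from h import *
st();print(bot.read_state()['position'])"
```

```text
t 15.75 stage [  4.1002 255.3079  30.4027] yaw y -8.93947836076426 F [0.5688 0.2684 0.0921] op 0.18393339594804042 q [18.3281 44.8351 95.4832  0.0273 39.6464 27.2466]
[0.5128 0.2869 0.0304]
```

Emit:
carry_out(targets=[[0,0,-0.03,0,0,0],[0,0,-0.12,0,0,0],[0,0,-0.3,0,0,0],[0,0,-0.5,0,0,0],[0,0,-0.7,0,0,0],[0,0,-0.87,0,0,0],[0,0,-0.95,0,0,0],[0,0,-0.95,0,0,0]])

```text
time_s: 16.75
position: [0.5131, 0.287, 0.2217]
tcp_rot: [[0.155, 0.988, 0.003], [0.988, -0.155, 0.001], [0.002, 0.003, -1.0]]
force: [-0.6, -0.2, -2.9]
opening: 0.18
```

```bash
python3 -c "
from h import *
st();rows(S(0,-117,220),9.15)
im=bot.capture('scene');crop(im,150,90,350,240,4,'pics/s11.png')
im=cv2.imwrite('pics/w11.png',bot.capture('wrist'))"
```

```text
t 16.75 stage [  4.3481 255.3249 221.7322] yaw y -8.935971510151026 F [-0.5543 -0.203  -2.8521] op 0.18012587799461208 q [18.3249 28.6226 88.892   0.0218 62.2982 27.2506]
shift [-1.7764  0.5572  0.007 ] turn [ 0.0019 -0.0009 -0.201 ] dist mm 372.3543079860757 deg 18.086801316027838
```

View pics/s11.png

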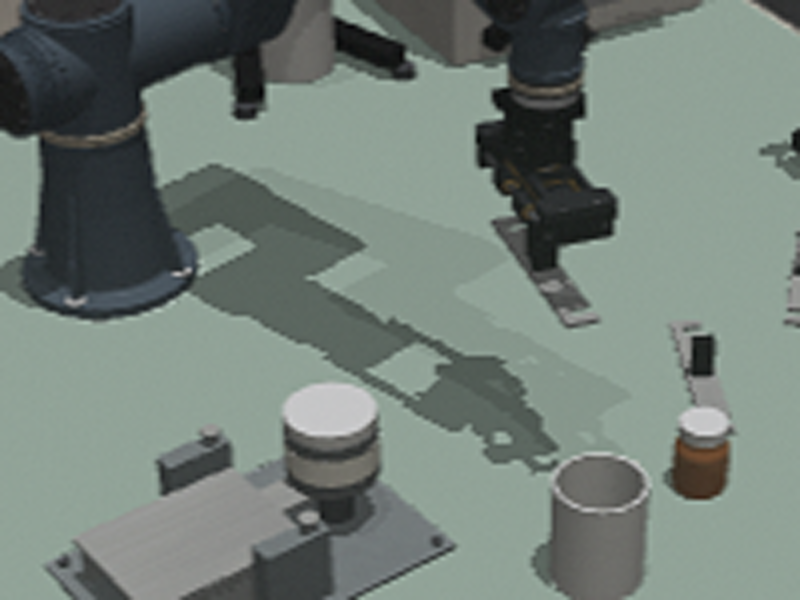

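View pics/w11.png

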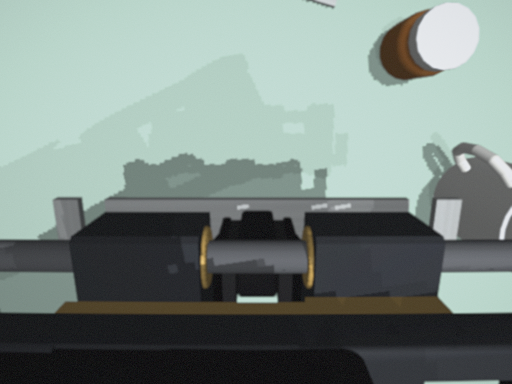

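Run:
```python
from h import *
im=cv2.imread("pics/w11.png");g=cv2.cvtColor(im,cv2.COLOR_BGR2GRAY).astype(int)
for c in (65,75,150,250,370,440,452): print(c,g[190:206,c])
print(g[208,45:125]);print(g[208,395:475])
T=np.eye(4)
P=lambda px:onz("wrist",px,0.0254,T)*1e3
import sys
a,b=P((56,198)),P((460,198.5)); print(a,b)
for c in (83,108,408,433.5): print(P((c,208)))
```

```text
65 [195 197 197 199 196 192 172 126  88  90 107 114 116 116 114 117]
75 [197 196 198 196 198 195 172 128  89  88 108 116 118 121 120 118]
150 [127 128 125 128 128 125 120 102  85  98 115 123 127 125 127 125]
250 [142 142 142 141 143 140 132 112  89  96 114 124 124 122 123 127]
370 [211 212 212 213 211 212 196 155 104  99 123 134 136 136 131 131]
440 [ 96  97  96  94  94  95  94  85  97 140 180 199 201 201 200 200]
452 [ 98  97 100  98  98  97  92  83  96 138 180 198 201 200 200 199]
[195 196 195 194 194 194 196 192 171 147 133 131 133 133 134 134 130 125
 119 117 117 115 119 118 117 119 118 118 114 115 117 115 109  96  72  61
  64  96 149 187 197 187 176 165 150 133 126 124 125 124 125 125 126 126
 126 124 126 126 125 128 123 121 122 120 122 122 122 121 122 123 123 122
 121 123 122 122 124 121 124 124]
[118 115 117 115 116 114 115 117 116 117 114 113 123 150 189 207 211 210
 210 202 176 148 138 140 138 139 141 140 141 141 139 138 139 141 139 126
  91  68  62  74 120 174 198 199 201 201 201 203 202 199 200 198 196 194
 196 197 200 200 201 196 195 197 198 197 191 167 129 102  93  93  97  94
  97  94  96  95  96  96  96  95]
[  17.3558 -103.4058   25.4   ] [ 17.2797 103.9446  25.4   ]
[ 12.0319 -89.9913  25.4   ]
[ 12.0636 -76.9523  25.4   ]
[12.2035 77.4446 25.4   ]
[12.1952 90.7577 25.4   ]
```

Emit:
carry_out(targets=[[-0.15,0.05,0,0,0,-0.03],[-0.4,0.13,0,0,0,-0.07],[-0.65,0.21,0,0,0,-0.12],[-0.85,0.27,0,0,0,-0.17],[-0.97,0.31,0,0,0,-0.2],[-0.97,0.31,0,0,0,-0.2]])

```text
time_s: 17.6
position: [0.5424, 0.0834, 0.2175]
tcp_rot: [[-0.154, 0.988, -0.005], [0.988, 0.154, -0.0], [0.001, -0.005, -1.0]]
force: [0.4, 0.1, -2.3]
opening: 0.184
```

```bash
python3 -c "
from h import *
st();rows(S(-.7,-118,220),9.15)"
```

```text
t 17.6 stage [  0.8834  49.6957 217.5431] yaw y 8.85096155073053 F [ 0.4304  0.1262 -2.2529] op 0.1842647982357705 q [ -2.9113  26.235   94.3704  -0.0363  59.7021 -11.7438]
shift [-0.8385 -0.0036 -0.0127] turn [-0.0034 -0.0004 -0.0033] dist mm 167.72121105525787 deg 0.4301022692099619
```

Emit:
carry_out(targets=[[-0.15,0,-0.01,-0.003,0,-0.003],[-0.4,0,-0.01,-0.003,0,-0.003],[-0.62,-0.003,0,-0.003,0,-0.003],[-0.78,-0.003,0,-0.003,0,-0.003],[-0.84,-0.003,0,-0.003,0,-0.003],[-0.84,-0.003,0.1,-0.003,0,-0.003],[-0.84,-0.003,0.2,-0.003,0,-0.003],[-0.84,-0.003,0.3,-0.003,0,-0.003],[-0.84,-0.003,0.3,-0.003,0,-0.003],[-0.84,-0.003,0.3,-0.003,0,-0.003]])

```text
time_s: 18.85
position: [0.5676, -0.0818, 0.1578]
tcp_rot: [[-0.159, 0.987, -0.0], [0.987, 0.159, 0.001], [0.001, -0.0, -1.0]]
force: [0.1, 0.0, -2.0]
opening: 0.179
```

```bash
python3 -c "
from h import *
st();rows(S(-.7,-118,117),9.15)
T=tcpT();np.save('pics/T12.npy',T)
cv2.imwrite('pics/w12.png',bot.capture('wrist'))
im=bot.capture('scene');crop(im,150,90,350,240,4,'pics/s12.png')"
```

```text
t 18.85 stage [  -0.517  -117.4257  157.7557] yaw y 9.173054578030087 F [ 0.1318  0.0227 -1.9769] op 0.17913971862583183 q [-19.3781  32.5866  94.0776   0.0347  53.375  -28.5719]
shift [-0.003  -0.0008  0.2038] turn [-0.0002 -0.0005  0.0003] dist mm 40.760154610536844 deg 0.05326207866126402
```

View pics/w12.png

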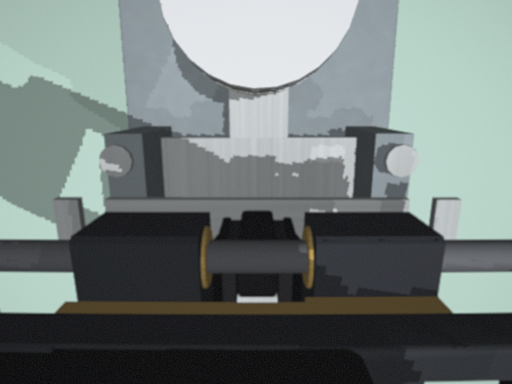

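View pics/s12.png

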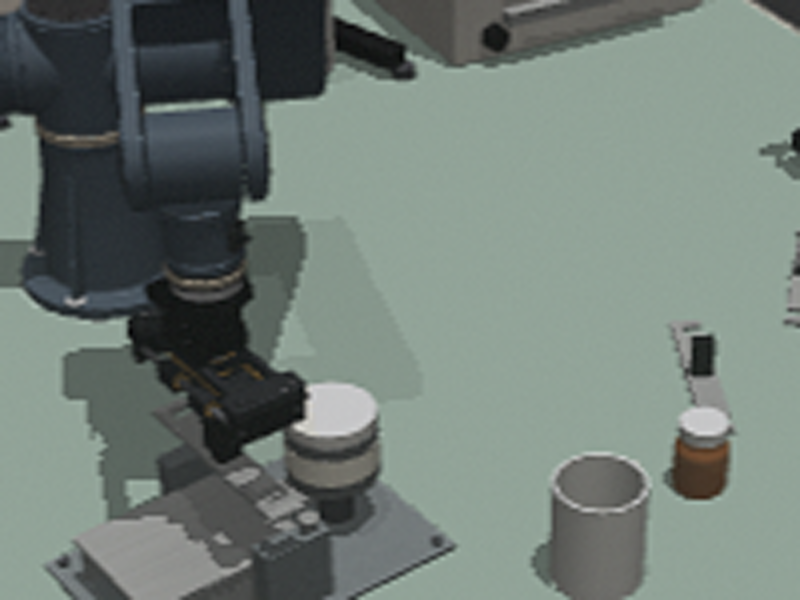

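Run:
```python
from h import *
im=cv2.imread("pics/w12.png");crop(im,90,130,430,210,2.3,"pics/w12c.png")
T=np.load("pics/T12.npy")
for px in [(115,160.5),(402,160)]:
    p=onz("wrist",px,.1,T); print(inS(p),(np.linalg.inv(T)@np.r_[p,1])[:3]*1e3)
```

```text
[-85.3532 -85.7448 100.    ] [ 31.6714 -84.8023  57.8108]
[ 84.6291 -85.2015 100.    ] [32.1464 85.1803 57.7486]
```

View pics/w12c.png

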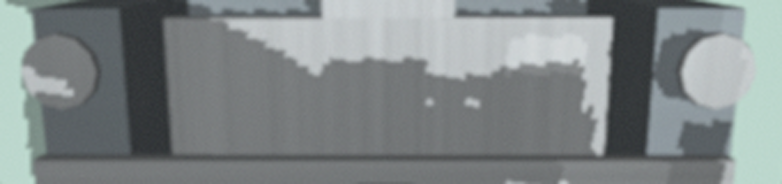

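Emit:
carry_out(targets=[[0,0,0.08,0,0,0],[0,0,0.15,0,0,0],[0,0,0.18,0,0,0],[0,0,0.195,0,0,0],[0,0,0.205,0,0,0],[0,0,0.21,0,0,0],[0,0,0.213,0,0,0]])

```text
time_s: 19.82
position: [0.5682, -0.0824, 0.116]
tcp_rot: [[-0.159, 0.987, 0.002], [0.987, 0.159, -0.0], [-0.0, 0.001, -1.0]]
force: [0.6, 0.9, -2.1]
opening: 0.178
```

```bash
python3 -c "
from h import *
st();rows(S(-.7,-84.5,115.4),9.15)
T=tcpT();np.save('pics/T13.npy',T)
cv2.imwrite('pics/w13.png',bot.capture('wrist'))"
```

```text
t 19.825 stage [  -0.0015 -118.1445  115.9734] yaw y 9.14810843766815 F [ 0.5824  0.8611 -2.0995] op 0.17831589530650724 q [-19.4139  36.1903  95.6567   0.0282  48.0691 -28.5808]
shift [ 0.1682 -0.0035  0.0028] turn [ 0.0009  0.0002 -0.    ] dist mm 33.65663595583626 deg 0.08649789164784161
```

View pics/w13.png

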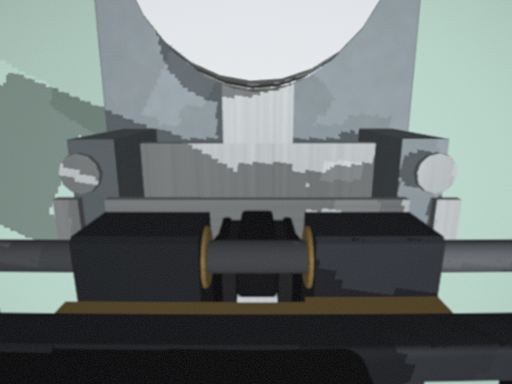

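The slots line up with the studs in the wrist view (studs at columns 80 and 436). The bar is still just above the posts, so I'll lower to contact.

Emit:
carry_out(targets=[[0,-0.002,0.004,0,0,0],[0,-0.002,0.007,0,0,0],[0,-0.002,0.009,0,0,0],[0,-0.002,0.009,0,0,0]])

```text
time_s: 20.38
position: [0.568, -0.0825, 0.1154]
tcp_rot: [[-0.159, 0.987, 0.002], [0.987, 0.159, -0.0], [-0.001, 0.002, -1.0]]
force: [-1.6, -0.1, 6.0]
opening: 0.186
```

```bash
python3 -c "
from h import *
st()"
```

```text
t 20.375 stage [  -0.1968 -118.1878  115.3787] yaw y 9.15935136166564 F [-1.5691 -0.0995  6.0347] op 0.18635422828289602 q [-19.4252  36.2206  95.7359   0.0229  47.9119 -28.5998]
```

Emit:
carry_out(targets=[[0.015,-0.001,0,0,0,0],[0.035,-0.002,0,0,0,0],[0.055,-0.002,0,0,0,0],[0.075,-0.002,0,0,0,0],[0.095,-0.002,0,0,0,0],[0.115,-0.002,0,0,0,0],[0.13,-0.002,0,0,0,0],[0.145,-0.002,0,0,0,0],[0.155,-0.002,0,0,0,0],[0.16,-0.002,0,0,0,0],[0.16,-0.002,0,0,0,0]])

```text
time_s: 21.75
position: [0.5625, -0.0509, 0.1154]
tcp_rot: [[-0.159, 0.987, 0.002], [0.987, 0.159, -0.0], [-0.001, 0.002, -1.0]]
force: [-0.6, -1.3, 2.0]
opening: 0.18
```

```bash
python3 -c "
from h import *
st()
T=tcpT();np.save('pics/T14.npy',T)
im=bot.capture('wrist');cv2.imwrite('pics/w14.png',im);crop(im,40,140,480,220,1.8,'pics/w14c.png')
im=bot.capture('scene');crop(im,150,165,280,265,5,'pics/s14.png')"
```

```text
t 21.75 stage [ -0.5757 -86.0776 115.3872] yaw y 9.14859802323301 F [-0.5538 -1.3214  2.0265] op 0.17960066974018016 q [-16.5139  35.707   97.0818   0.0326  47.0811 -25.6846]
```

View pics/w14c.png

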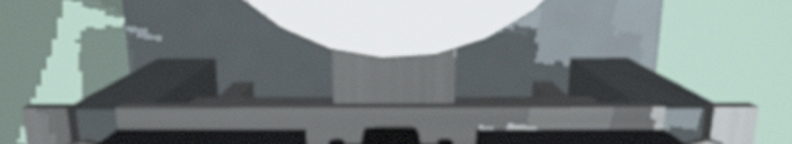

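View pics/s14.png

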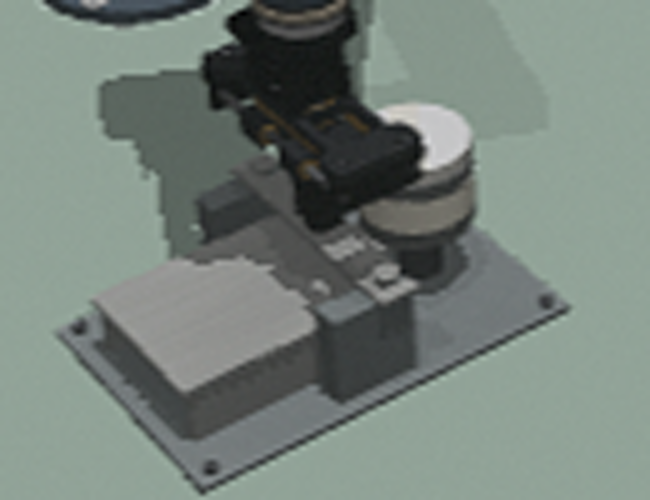

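Both heads sit over the bar and the force is low. Creeping to the slot ends.

Emit:
carry_out(targets=[[0.003,0,0,0,0,0],[0.005,0,0,0,0,0],[0.007,0,0,0,0,0],[0.009,0,0,0,0,0],[0.009,0,0,0,0,0]])

```text
time_s: 22.48
position: [0.5623, -0.0495, 0.1154]
tcp_rot: [[-0.159, 0.987, 0.002], [0.987, 0.159, -0.001], [-0.001, 0.002, -1.0]]
force: [-0.1, -4.8, 1.0]
opening: 0.178
```

Emit:
carry_out(targets=[[0.002,0,0,0,0,0],[0.004,0,0,0,0,0],[0.006,0,0,0,0,0],[0.006,0,0,0,0,0]])

```text
time_s: 22.98
position: [0.5623, -0.0493, 0.1154]
tcp_rot: [[-0.16, 0.987, 0.003], [0.987, 0.16, -0.003], [-0.003, 0.002, -1.0]]
force: [0.6, -6.6, 0.1]
opening: 0.182
```

```bash
python3 -c "
from h import *
st()"
```

```text
t 22.975 stage [ -0.516  -84.4934 115.4296] yaw y 9.195504268108603 F [ 0.5631 -6.5713  0.1115] op 0.1818141966233538 q [-16.2994  35.6723  97.162   -0.1363  46.9653 -25.4018]
```

Emit:
carry_out(targets=[[0.005,0,0,0,0,0],[0.01,0,0,0,0,0],[0.014,0,0,0,0,0],[0.014,0,0,0,0,0],[0.014,0,0,0,0,0]])

```text
time_s: 23.6
position: [0.5623, -0.0491, 0.1155]
tcp_rot: [[-0.161, 0.987, 0.004], [0.987, 0.161, -0.007], [-0.007, 0.002, -1.0]]
force: [-1.6, -11.0, -0.5]
opening: 0.181
```

```bash
python3 -c "
from h import *
st()"
```

```text
t 23.6 stage [ -0.494  -84.2546 115.4618] yaw y 9.25851813694259 F [ -1.6149 -11.0122  -0.4519] op 0.18136499496189432 q [-16.1634  35.6501  97.2134  -0.4352  46.8283 -25.1245]
```

Emit:
carry_out(targets=[[-0.002,0,0,0,0,0],[-0.002,0,0,0,0,0]])

```text
time_s: 23.85
position: [0.5623, -0.0494, 0.1155]
tcp_rot: [[-0.161, 0.987, 0.004], [0.987, 0.161, -0.007], [-0.007, 0.002, -1.0]]
force: [-0.8, -2.6, 1.2]
opening: 0.184
```

Emit:
carry_out(targets=[[0,0,0,0,0,0],[0,0,0,0,0,0],[0,0,0,0,0,0],[0,0,0,0,0,0],[0,0,0,0,0,0]], jaw=0.2)

```text
time_s: 24.48
position: [0.5623, -0.0493, 0.1154]
tcp_rot: [[-0.161, 0.987, 0.004], [0.987, 0.161, -0.006], [-0.007, 0.002, -1.0]]
force: [-0.2, 0.0, 0.3]
opening: 0.581
```

```bash
python3 -c "
from h import *
st()"
```

```text
t 24.475 stage [ -0.5394 -84.4731 115.4468] yaw y 9.242556273247557 F [-0.1737  0.0192  0.337 ] op 0.5807159239344494 q [-16.1947  35.6544  97.2062  -0.4118  46.8434 -25.1559]
```

Released. Next: rise straight up, back off, and look.

Emit:
carry_out(targets=[[0,0,-0.08,0,0,0],[0,0,-0.25,0,0,0],[0,0,-0.5,0,0,0],[-0.05,0,-0.75,0,0,0],[-0.2,0,-0.8,0,0,0],[-0.25,0,-0.8,-0.002,0.004,0],[-0.25,0,-0.8,-0.002,0.004,0],[-0.25,0,-0.8,-0.002,0.004,0]])

```text
time_s: 25.48
position: [0.5688, -0.0966, 0.2746]
tcp_rot: [[-0.161, 0.987, 0.003], [0.987, 0.161, 0.002], [0.002, 0.003, -1.0]]
force: [-0.1, 0.0, -0.3]
opening: 0.599
```

```bash
python3 -c "
from h import *
st()
T=tcpT();np.save('pics/T15.npy',T)
im=bot.capture('wrist');cv2.imwrite('pics/w15.png',im);crop(im,120,0,400,200,2.8,'pics/w15c.png')
im=bot.capture('scene');crop(im,150,165,280,265,6,'pics/s15.png')"
```

```text
t 25.475 stage [  -1.6957 -132.2539  274.5714] yaw y 9.245154908031646 F [-0.0979  0.0446 -0.2669] op 0.5989768086775838 q [-20.8171  24.3286  87.0354   0.1711  68.5328 -30.1248]
```

View pics/w15c.png

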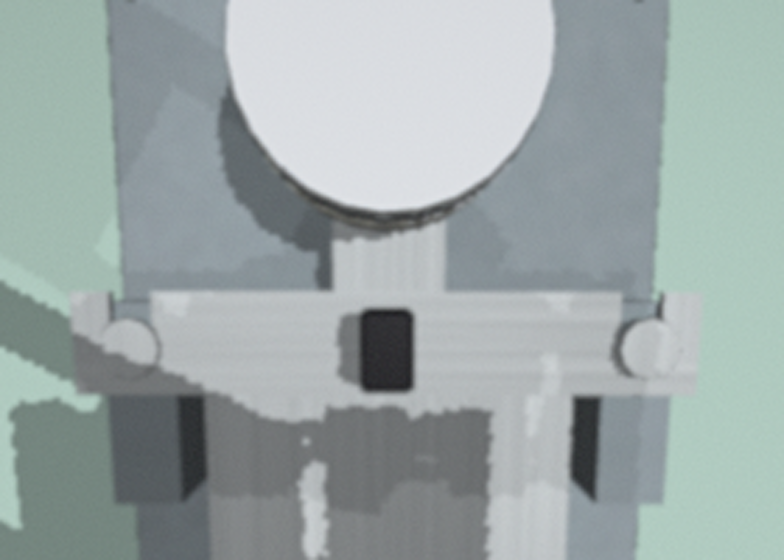

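View pics/s15.png

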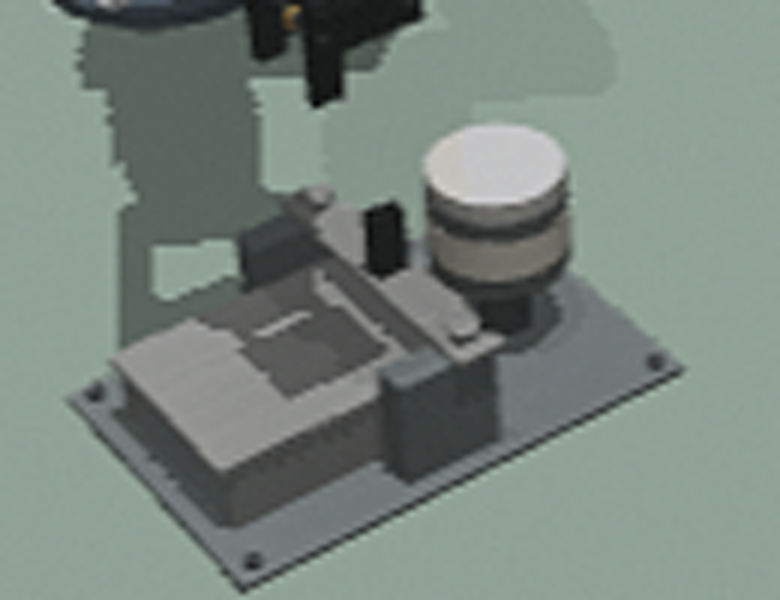

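Run:
```python
from h import *
T=np.load("pics/T15.npy")
f=lambda x,y:((x+.5)/2.8-.5+120,(y+.5)/2.8-.5)
P=lambda x,y,z:inS(onz("wrist",f(x,y),z,T))
for n,p in dict(sa=P(131,348,.1),sb=P(650,347,.1),fl=P(90,293,.09),fr=P(680,292,.09),rl=P(90,394,.09),rr=P(680,393,.09),l=P(72,340,.09),r=P(700,340,.09),fm=P(387,292,.09),rm=P(387,394,.09),lid_l=P(226,45,.135),lid_r=P(554,45,.135),lid_b=P(390,211,.135),tab=P(387,350,.135)).items(): print(n,p)
im=bot.capture('top');cv2.imwrite('pics/t15.png',cv2.convertScaleAbs(im,alpha=1.6))
```

```text
sa [-84.2632 -85.8461 100.    ]
sb [ 84.5296 -85.0971 100.    ]
fl [-99.4063 -68.4345  90.    ]
fr [ 96.1034 -67.5935  90.    ]
rl [-101.6493 -101.7728   90.    ]
rr [  98.5455 -100.9682   90.    ]
l [-106.4816  -83.7515   90.    ]
r [103.9935 -83.2224  90.    ]
fm [ -1.0716 -68.0525  90.    ]
rm [  -0.959  -101.6586   90.    ]
lid_l [-45.1132  -2.9259 135.    ]
lid_r [ 43.6583  -2.614  135.    ]
lid_b [ -0.5808 -45.9419 135.    ]
tab [ -1.2926 -84.3784 135.    ]
```

View pics/t15.png

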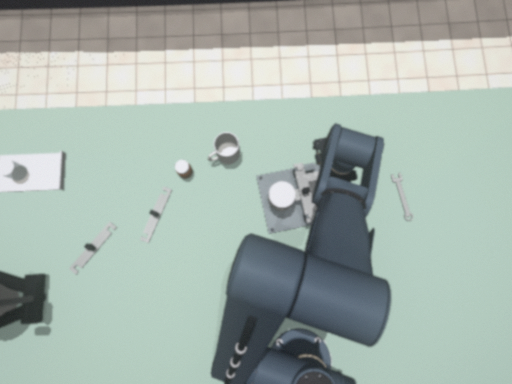

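Bar: measured centre is about 0.6 mm ahead of the studs at both ends (nominal 1 mm). Both heads are over the bar and it lies flat. Jar: about 0.5 mm from the rest centre. Beaker, wrench and vial are where they were. Handing in.

```bash
python3 -c "
from h import *
print(bot.hand_in()); st()"
```

```text
the job is handed in; nothing more can be done
None
the job is handed in; nothing more can be done
```

I pushed the jar onto the rest and closed the stage behind it with the keeper bar, then handed the job in at about 25.5 s of the 70 s. The hand-in gives no verdict.

- **Jar:** I slid it along the shelf and neck with the half-open fingers as a two-point pusher, then nudged it about 3.5 mm further after a check. The last wrist view puts its centre about 0.5 mm from the rest centre. An earlier top view, after the nudge, put it at about 0.1 mm. Both are within the 2 mm calibration limit.
- **Bar:** I took the bar nearest the base, set it on the posts behind the studs (contact felt) and slid it under both heads. It stopped firmly against the studs at about 11 N, and I released it there. The last wrist view shows both heads over the bar, both ends even, and the bar lying flat. Its centre measured about 0.6 mm ahead of the studs against a nominal 1 mm, so the remaining 0.4 mm is within what the cameras can resolve.
- **Bystanders:** In the last top view, the beaker, the wrench and the small glass jar are where they started. I judged this by eye. The robot touched nothing at hand-in.

One disagreement remained. The jar's offset from the fingers differed by about 2 mm between the camera measurements and the finger geometry. I went with the camera value, since the wrist and top views agreed.

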